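Change over the battery packs at the marquetry bench

TASK

Change over the battery packs: take the flat pack out of the wooden block and seat it fully home in the charger's free bay so that both its catches spring out, and let go of it. Then pinch the two side catches of the full pack, the one already standing in the charger, and lift it straight out, keeping both catches pinched all the while; finish holding it upright and still in the fingers, with the end of its stem at least 4 cm above the charger's top. Leave everything else on the bench where it is.

Things in the scene. Friction and masses are not known exactly. Their poses are not given: they have to be found in the camera images.
- charger: Twin-bay battery charger, dark plastic with a grey deck, screwed to the bench. Origin: centre of its underside, below the deck's centre; x to its back, y across its bays, z up. Deck (level top) 62 mm above the bench, 110 (x) x 190 mm (y); bays at y = +45 and -45 mm. A panel, lower than the deck, reaches 88 mm out in front (-x). A pack in a bay has its catches to the charger's +x and -x.
- free_bay: The charger bay that is free. Origin: centre of its mouth at deck level; axes as the charger's. Mouth 39 (x) x 41 mm (y), 3 mm chamfer, 54 mm deep. A pack is home when its origin is here, its x along this x (either way), foot on the deck, both hooks sprung out under the 10 mm deck. It slides in freely with its catches pressed; with them free it needs a push of 15 to 20 N.
- pack_block: Wooden block, fixed, 88 (x) x 190 (y) x 62 mm tall. Origin: centre of its underside, z up. Two wells at y = +45 and -45 mm, each 51 (x) x 44 mm (y), 52 mm deep, no lip: a pack stands in a well with its foot on the block's top and its catches to the block's +x and -x. One well holds the flat pack, the other the glue bottle.
- full_pack: The full battery pack, dark plastic, 0.19 to 0.31 kg, stem down in a charger bay, hooked in: it lifts out only with both catches pressed. Foot 48 (x) x 64 (y) x 32 mm tall, stem 36 x 38 mm reaching 48 mm below the foot. Origin: centre of the foot's underside (it rests on the deck), z up. Catches on its +x and -x sides; a half turn about z changes nothing.
- flat_pack: The flat battery pack, standing loosely, stem down, in one well of the wooden block; it lifts straight out. Same shape, size, mass, catches and origin (centre of the foot's underside, z up, catches on its +x and -x sides) as the full pack; a half turn about z changes nothing.
- full_pack_tip (a point): Centre of the lower end of the full pack's stem, 48 mm below its origin; 14 mm above the bench when it stands in the charger.
- full_pack_catch_a (a joint): Catch on the +x side of the full pack, a ribbed button 30 mm wide (y), from 5 to 27 mm above the foot's underside. 0 = sprung out, 0.006 m = pressed fully in towards the pack's axis; 3 N to start, 8 N to press home. The buttons' outer faces are 62 mm apart when free, 50 mm when both are pressed home. Its hook sits low on the stem, 11 to 21 mm below the foot.
- full_pack_catch_b (a joint): The like catch on the -x side of the full pack: 0 = sprung out, 0.006 m = pressed fully in. Free, its hook stands 23 mm out from the pack's axis and 1 mm under the deck's lip when in a bay; pressed more than 4 to 5 mm it clears the bay's mouth.
- flat_pack_catch_a (a joint): Catch on the +x side of the flat pack, a ribbed button 30 mm wide (y), from 5 to 27 mm above the foot's underside. 0 = sprung out, 0.006 m = pressed fully in towards the pack's axis; 3 N to start, 8 N to press home. The buttons' outer faces are 62 mm apart when free, 50 mm when both are pressed home. Its hook sits low on the stem, 11 to 21 mm below the foot.
- flat_pack_catch_b (a joint): The like catch on the -x side of the flat pack: 0 = sprung out, 0.006 m = pressed fully in. Free, its hook stands 23 mm out from the pack's axis and 1 mm under the deck's lip when in a bay; pressed more than 4 to 5 mm it clears the bay's mouth.
- glue_bottle: bystander: white glue bottle, 36 mm across, 115 mm tall, standing in the other well of the block and 63 mm proud of it. Origin: centre of its underside.
- tub: bystander: low white plastic tub, 48 mm across, 27 mm tall, standing between the charger and the block. Origin: centre of its underside.
- driver: bystander: cordless driver without its pack, lying on its side, about 155 x 155 mm, 53 mm high. Origin: under the rear end of its barrel.
- tape_roll: bystander: roll of paper veneer tape lying flat, 90 mm across, 25 mm high. Origin: centre of its underside.
- sanding_block: bystander: cork sanding block 110 x 66 x 38 mm. Origin: centre of its underside.
- hammer: bystander: hammer lying on the bench. Origin: under its middle.
- veneer_pack: bystander: small pile of veneer boards 160 x 90 x 20 mm behind the charger and block. Origin: centre of its underside.
- pin_tin: bystander: open steel tin 90 x 70 x 30 mm. Origin: centre of its underside.

How it is judged:
By the outcome, as a careful person would: the job done as asked, in the order asked, and still so for the second after the job is handed in, while the arm keeps its last pose, push and grip.
It also fails if it takes over 54 s, if anything falls off the work surface, if the arm or the gripper's body presses on something with over 40 N, if the wrist force passes 120 N, or if a joint passes its speed limit or range.

ROBOT

A 6-joint arm with a two-finger parallel gripper is mounted at the origin on the work surface. World frame = base frame: x ahead of the robot, y to its left, z up, the work surface at z = 0. Lengths are in mm, angles in rad, forces in N, time in s.
With the tool pointing down it reaches from about 300 to 775 mm from the base axis. Payload 14.6 kg.
Tool frame: the origin (TCP) lies on the centre line of the jaws, within the pads' length; the fingertips stand 8 mm ahead of it and the grasp point (between the pads) lies 11 mm behind it; z points along the fingers, y is the line along which they close (so a half turn about z gives the same grasp; the last joint's range is limited). The gripper opens to 94 mm and grips with 3 to 60 N. Pads are 16 mm wide; open, the fingers measure 119 mm over their backs; the gripper's body (75 mm by 177 mm) begins 78 mm behind the grasp point.
Start: joints at [1.193, 0.3, 1.521, -0, 1.321, -0.067], TCP at [168.198, 523.64, 213.446] pointing down, gripper open.
Joint ranges: [-3.03, 3.03], [-0.79, 2.21], [0.23, 2.52], [-1.04, 4.18], [0, 3.07], [-2.55, 2.55]. Speed limits (rad/s): [2.22, 2.22, 2.57, 3.14, 3.14, 3.14].

INTERFACE

Orientations are given as [roll, pitch, yaw] about the fixed x, y, z axes, in that order (R = Rz(yaw) Ry(pitch) Rx(roll)).
In Python, from cell import manip gives the robot as it stands.
- The arm moves only by the tool jog_arm, never from a script. Its argument "rows" is one flat list of numbers, 7 for each row, row after row: the shift along the world's x, y, z in cm, then the turn, a rotation vector about the world's x, y, z in rad, then the closure, from 0 (fully open) to 1 (shut). In form: [dx, dy, dz, rx, ry, rz, fingers, dx, dy, dz, rx, ry, rz, fingers, ...]. A call has 1 to 20 rows; each row shifts and turns the commanded pose from where the row before left it; what a row does not reach is not made up. A row lasts 1/12 s, in which the tool goes at most 41.7 mm and 7.16 degrees, less where a joint would pass 70% of its speed; a pose out of reach is approached as far as the arm can. A call with a gripper value outside its range is refused whole. The fingers move at their own pace and stop on an object; "newtons" is the grip in N (left out, the last holds). Time passes only in rows, so rows that do not move let the fingers close. It gives the time, the measured TCP pose, the force, the opening and the grip force at its end, in the units of the state.
- manip.read_state(): the state, without advancing time (a new reading comes with each control period).
- manip.camera(name): name is "scene" or "top" or "wrist"; returns (picture, depth): 384x512x3 uint8, blue, green, red; 384x512 float32, mm along the optical axis (not along the pixel's ray), 0 where there is no reading.
- manip.camera_model(name): a dict with "K" (3x3 intrinsics, pixels), "R" (3x3) and "t" (3): a world point X has camera coordinates R X + t. Camera axes: x right, y down, z forward; pixel columns grow to the right and rows downward; lengths in mm; the calibration is good to about 2 mm. A picture is of the moment at which its call begins: read the wrist's pose just before it. camera_model takes no time and is no camera call; for the wrist camera it gives the pose at the moment of the call.
- manip.sign_off(): hands the job in; it is judged then, once.
The state is a dict: "clock": time; "joints": joint angles; "qd": joint speeds; "effort": joint torques, N m; "eef_pos": TCP position; "eef_rot": TCP orientation; "wrist_force": force on the tool from outside, world axes, zero at the start; "moment": the same for the moment, N m; "finger_gap": finger opening in mm; "finger_force": force on a finger pad.
Only numpy, scipy, OpenCV 4.12 (cv2) and the standard library are available. Lean on these libraries where they do the work, as an engineer would, in place of code of your own. Each camera call takes 0.05 s, during which the arm holds its last target. There are 200 camera calls.

## Working session

There is one attempt and no reset: what is moved stays moved. The work goes in short steps, Python scripts to look and compute and a tool call to move; the robot and the scene stay as the last step left them, time stands still between calls to the robot, and variables do not carry over. Pictures are saved under pics/ and viewed, at most 10 in all, crops included, and the job is handed in when it is done.

Besides the shell and the picture viewer there is one more tool, called after "Emit:" by a JSON object that holds its "name" and its "arguments", one argument or row to a line. jog_arm: Moves the arm, as the interface text tells. Its arguments: {"type":"object","properties":{"rows":{"type":"array"},"newtons":{"type":"number"}},"required":["rows"]}

```bash
ls; mkdir -p pics; python3 - <<'E'
from cell import manip
import cv2,numpy as np
s=manip.read_state();print(s)
for n in("top","scene"):
    p,d=manip.camera(n);cv2.imwrite(f"pics/{n}0.png",p);np.savez(f"pics/{n}0.npz",p=p,d=d,**manip.camera_model(n));print(manip.camera_model(n))
E
```

```text
pics
{'clock': 0.0, 'joints': array([ 1.19342005e+00,  3.00473128e-01,  1.52156626e+00, -2.97548717e-05,
        1.32068537e+00, -6.66166838e-02]), 'qd': array([-0.00038074,  0.00020604,  0.00147543,  0.00119065,  0.00138983,
       -0.00039353]), 'effort': array([ 5.43309987e-03, -5.31813169e+01, -3.52746499e+01,  7.11041735e-02,
        2.42605212e-02, -7.72199337e-05]), 'eef_pos': array([168.1085275 , 523.42205126, 212.89147727]), 'eef_rot': array([-3.14046114e+00, -4.66047016e-05,  2.83084042e+00]), 'wrist_force': array([-0.57140271, -0.29683804, -0.48660912]), 'moment': array([-0.02021267,  0.05186832, -0.02633374]), 'finger_force': 0.0, 'finger_gap': 93.99687712169528}
{'K': array([[373.37117076,   0.        , 252.9200054 ],
       [  0.        , 373.37117076, 187.87080947],
       [  0.        ,   0.        ,   1.        ]]), 'R': array([[-0.00517965, -0.99991551, -0.01192226],
       [-0.98133604,  0.00737457, -0.19215928],
       [ 0.19223096,  0.01070442, -0.98129133]]), 't': array([   1.80195307,  599.43107707, 1148.37725953])}
{'K': array([[383.61639051,   0.        , 266.90529875],
       [  0.        , 383.61639051, 191.51186157],
       [  0.        ,   0.        ,   1.        ]]), 'R': array([[-0.57467538,  0.81835414, -0.0066868 ],
       [ 0.59741989,  0.41391576, -0.68685022],
       [-0.55931894, -0.39871074, -0.72676823]]), 't': array([ 329.09537151, -300.81030614, 1550.15174081])}
```

View pics/top0.png

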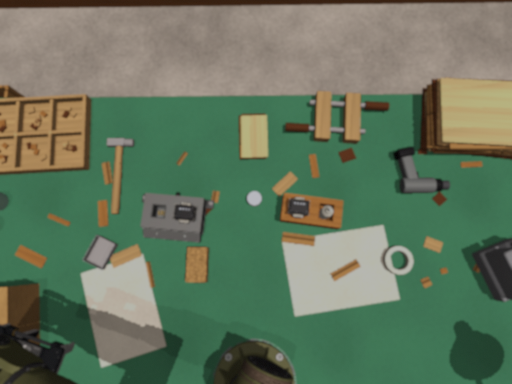

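View pics/scene0.png

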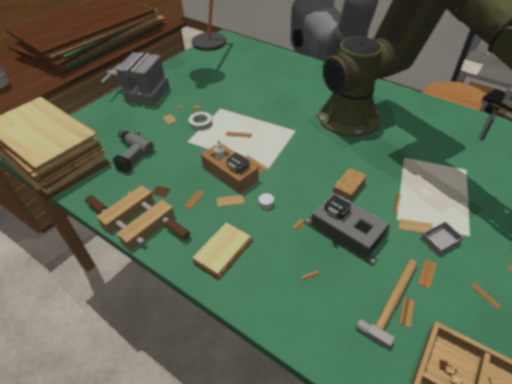

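The top view shows the charger at about (173,217), with its free bay at (159,212) and the full pack at (185,213). The block is at (312,210), with the flat pack at (299,208) and the bottle at (327,211). The scene view agrees. Next I'll get rough positions from rays and depth.

```bash
cat > h.py <<'E'
import numpy as np,cv2
def ray(m,u,v,z):
    """pixels -> world points on plane z"""
    u,v=np.atleast_1d(u).astype(float),np.atleast_1d(v).astype(float)
    K,R,t=(np.asarray(m[k]) for k in"KRt")
    d=(R.T@np.linalg.inv(K)@np.stack([u,v,np.ones_like(u)])).T
    c=-R.T@t
    return c+d*((z-c[2])/d[:,2])[:,None]
def cloud(m,d):
    K,R,t=(np.asarray(m[k]) for k in"KRt")
    v,u=np.mgrid[:d.shape[0],:d.shape[1]]
    c=np.stack([u,v,np.ones(d.shape)],-1)@np.linalg.inv(K).T*d[...,None]
    return (c-t)@R
E
python3 - <<'E'
from h import *
m=np.load("pics/top0.npz");P=cloud(m,m["d"])
for n,(u,v,w,h)in dict(charger=(138,190,75,55),block=(275,188,75,45)).items():
    Q=P[v:v+h,u:u+w]
    for lo,hi in((50,75),(85,105),(110,135)):
        k=(Q[...,2]>lo)&(Q[...,2]<hi)
        if k.sum()>4:
            q=Q[k];r=cv2.minAreaRect(q[:,:2].astype(np.float32));print(n,lo,k.sum(),q.mean(0).round(1),r, np.median(q[:,2]))
E
```

```text
charger 50 1609 [520.  263.   61.5] ((520.1238403320312, 258.525390625), (191.5996551513672, 117.47893524169922), 84.42899322509766) 61.84440674033715
charger 85 361 [518.6 212.4  93.7] ((518.950927734375, 213.2134552001953), (64.47341918945312, 63.14342498779297), 84.8023452758789) 94.0513196693783
block 50 1100 [ 524.3 -193.7   61.9] ((527.8566284179688, -187.60122680664062), (190.83729553222656, 88.9204330444336), 81.72554016113281) 61.99715697754242
block 85 443 [ 530.9 -157.6   93.6] ((527.4642944335938, -179.23458862304688), (138.9654998779297, 62.61661911010742), 80.14148712158203) 93.68103680440758
block 110 6 [ 520.7 -230.9  118.9] ((520.7388916015625, -230.6111602783203), (6.577935218811035, 2.766693353652954), 21.16823387145996) 118.6389631810833
```

Emit:
{"name": "jog_arm", "arguments": {
  "rows": [2.4, -1.9, 0.4, 0, 0, -0.097, 0, 2.4, -1.9, 0.4, 0, 0, -0.097, 0, 2.4, -1.9, 0.4, 0, 0, -0.097, 0, 2.4, -1.9, 0.4, 0, 0, -0.097, 0, 2.4, -1.9, 0.4, 0, 0, -0.097, 0, 2.4, -1.9, 0.4, 0, 0, -0.097, 0, 2.4, -1.9, 0.4, 0, 0, -0.097, 0, 2.4, -1.9, 0.4, 0, 0, -0.097, 0, 2.4, -1.9, 0.4, 0, 0, -0.097, 0, 2.4, -1.9, 0.4, 0, 0, -0.097, 0, 2.4, -1.9, 0.4, 0, 0, -0.097, 0, 2.4, -1.9, 0.4, 0, 0, -0.097, 0, 2.4, -1.9, 0.4, 0, 0, -0.097, 0, 2.4, -1.9, 0.4, 0, 0, -0.097, 0, 0, 0, 0, 0, 0, 0, 0, 0, 0, 0, 0, 0, 0, 0]
}}

```text
clock: 1.43
eef_pos: [504.8, 256.7, 268.9]
eef_rot: [-3.141, 0.0, 1.471]
wrist_force: [-0.5, 0.6, 0.7]
finger_gap: 93.8
finger_force: 0.0
```

```bash
cat >> h.py <<'E'
def snap(name,cam="wrist"):
    from cell import manip
    m=manip.camera_model(cam);p,d=manip.camera(cam)
    cv2.imwrite(f"pics/{name}.png",p);np.savez(f"pics/{name}.npz",p=p,d=d,**m);return m,p,d
E
python3 - <<'E'
from h import *
from cell import manip
s=manip.read_state();print(s["clock"],s["eef_pos"],s["eef_rot"])
m,p,d=snap("w1");print(-m["R"].T@m["t"],m["R"],m["K"][0,0])
E
```

```text
1.4333 [504.8225795  256.70848908 268.89926585] [-3.14076920e+00  3.95339268e-04  1.47102297e+00]
[510.8565049  338.83231643 439.92302943] [[ 9.95043395e-01 -9.94413096e-02  2.62584287e-04]
 [-9.54823412e-02 -9.54684264e-01  2.81888416e-01]
 [-2.77806682e-02 -2.80516279e-01 -9.59447160e-01]] 344.8114547455057
```

View pics/w1.png

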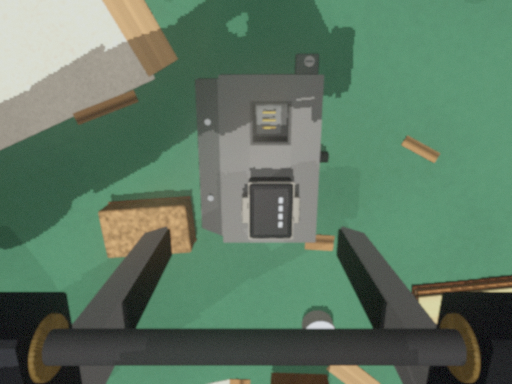

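The wrist view shows the charger at columns 197–322. The free bay is at about (270,122) and the full pack's top at about (270,210), with light-grey catches at columns 246 and 296. Now I'll measure the bay rim and the pack top.

```bash
cat > meas.py <<'E'
from h import *
def rect(q):
    c,(w,h),a=cv2.minAreaRect(q.astype(np.float32))
    a=(a+45)%90-45   # yaw mod 90
    if abs(a)>40:pass
    return np.round(c,1),np.round((w,h),1),round(a,1)
def comp(mask,u,v):
    n,l=cv2.connectedComponents(mask.astype(np.uint8),connectivity=4);return l==l[v,u]
E
python3 - <<'E'
from meas import *
m=np.load("pics/w1.npz");P=cloud(m,m["d"]);p=m["p"]
z=P[...,2]
deck=(abs(z-62)<5); k=np.zeros_like(deck);k[70:250,190:330]=1;deck&=k
print("deck z",np.median(z[deck]),rect(P[deck][:,:2]))
# bay: pixels lower than deck inside
hole=(z<56)&k
hc=comp(hole,270,122);v,u=np.nonzero(hc);print("hole px",len(u),u.min(),u.max(),v.min(),v.max())
# rim: ray-cast hole silhouette on deck plane
print("bay on z62",rect(ray(m,u,v,62)[:,:2]))
top=comp((abs(z-94)<4)&k,270,205);v,u=np.nonzero(top);print("pack z",np.median(z[top]),rect(ray(m,u,v,94)[:,:2]),rect(P[top][:,:2]))
# row profile around bay & pack
g=cv2.cvtColor(p,cv2.COLOR_BGR2GRAY)
print(g[122,235:310]);print(g[90:150,270]);print(z[122,240:305].round());print(z[90:150,270].round())
print(g[210,235:310]);print(z[210,235:310].round());
E
```

```text
deck z 61.845585510145014 (array([520.3, 257.4]), array([190.1, 110.4]), -5.7)
hole px 1362 252 287 104 141
bay on z62 (array([524.6, 303.3]), array([39.3, 38.3]), -5.7)
pack z 94.15399847462876 (array([516.3, 213.9]), array([64.3, 48.2]), -5.7) (array([516.5, 212.9]), array([65.6, 48.6]), -6.0)
[103 103 103 100 102 102 105 104 103 103 104 107 108 117 116 109 109 101
  88  84  92 115 134 146 148 148 149 151 149 150 153 152 151 151 150 149
 151 154 155 153 153 151 151 151 150 142 131 117 114 113 111  96  84  93
 108 119 134 147 150 150 152 152 151 151 153 150 152 153 151 151 151 152
 150 151 149]
[100  98  98  97  99  99  99  99 102  98  99  89  88  96 110 127 139 141
 146 135 116 143 169 165 156 149 138 130 140 152 170 162 149 145 128 115
 132 155 148 118 103 100 102  95  83  77  69  63  60  59  63  77  91 108
 121 140 153 158 155 158]
[61. 61. 63. 62. 62. 61. 62. 62. 64. 62. 59. 59.  7.  7.  7.  8. 11.  9.
 10.  9. 12. 10.  9.  8. 10. 12. 10. 11. 10.  9. 10. 11. 10. 10. 10. 10.
 10. 10. 10. 10. 11.  7.  7.  6.  8.  9.  8.  8. 59. 59. 62. 61. 62. 62.
 61. 62. 60. 62. 62. 61. 64. 62. 
[... 306 characters left out ...]
.  61.  62.]
[146 146 146 143 146 146 145 156 176 180 179 179 178 172 138  83  66  70
  72  81  84  88  85  82  85  87  84  86  84  84  84  85  86  84  83  86
  84  82  82  82  86  85  99 145 183 196 193 164 120  89  84  83  73  68
  67  65  75 123 161 176 178 178 176 162 146 137 141 140 142 140 140 140
 141 142 140]
[ 62.  62.  63.  62.  63.  61.  86.  88. 440.  89.  88.  89.  89.  92.
  92.  95.  93.  95.  94.  95.  95.  95.  94.  94.  94.  93.  95.  95.
  95.  95.  94.  95.  94.  95.  95.  95.  96.  94.  94.  95.  94.  95.
  95.  95.  96.  95.  95.  95.  95.  95.  95.  96.  94.  94.  94.  95.
  93.  92.  89.  90.  89.  89.  88.  89.  61.  61.  61.  62.  60.  62.
  62.  62.  62.  61.  63.]
```

Emit:
{"name": "jog_arm", "arguments": {
  "rows": [0.1, -3, 0, 0, 0, -0.003, 0, 0.1, -3, 0, 0, 0, -0.003, 0, 0.1, -3, 0, 0, 0, -0.003, 0, 0.1, -3, 0, 0, 0, -0.003, 0, 0.1, -3, 0, 0, 0, -0.003, 0, 0.1, -3, 0, 0, 0, -0.003, 0, 0.1, -3, 0, 0, 0, -0.003, 0, 0.1, -3, 0, 0, 0, -0.003, 0, 0.1, -3, 0, 0, 0, -0.003, 0, 0.1, -3, 0, 0, 0, -0.003, 0, 0.1, -3, 0, 0, 0, -0.003, 0, 0.1, -3, 0, 0, 0, -0.003, 0, 0.1, -3, 0, 0, 0, -0.003, 0, 0.1, -3, 0, 0, 0, -0.003, 0, 0, 0, 0, 0, 0, 0, 0, 0, 0, 0, 0, 0, 0, 0]
}}

```text
clock: 2.82
eef_pos: [518.0, -162.2, 269.0]
eef_rot: [-3.141, -0.0, 1.431]
wrist_force: [-0.1, -0.4, -0.2]
finger_gap: 94.1
finger_force: 0.0
```

```bash
python3 - <<'E'
from meas import *
m,p,d=snap("w2");P=cloud(m,d);z=P[...,2]
np.set_printoptions(suppress=True)
k=P[...,0]>380
blk=(abs(z-62)<4)&(abs(P[...,0]-528)<80)&(abs(P[...,1]+187)<120)
print("block",blk.sum(),np.median(z[blk]),rect(P[blk][:,:2]))
t=(abs(z-94)<4)&(abs(P[...,0]-530)<50)&(abs(P[...,1]+144)<40)
v,u=np.nonzero(t);print("pack",np.median(z[t]),len(u),u.mean(),v.mean(),rect(ray(m,u,v,94)[:,:2]),rect(P[t][:,:2]))
E
```

```text
block 7474 61.787020977203646 (array([ 524.6, -188.1]), array([189.8,  88.2]), -8.1)
pack 94.1998338429952 2984 265.72218498659515 151.96514745308312 (array([ 530.7, -142.7]), array([64.3, 57.5]), -6.5) (array([ 530.7, -143.2]), array([64.9, 58.1]), -6.4)
```

View pics/w2.png

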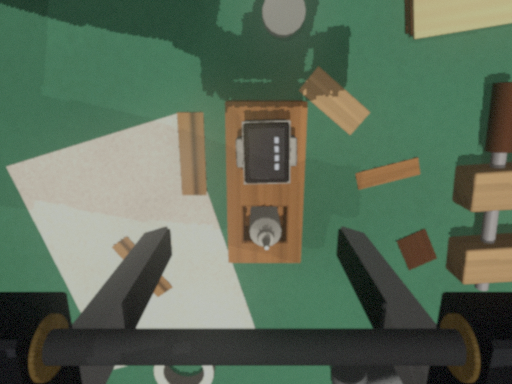

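The wrist view shows the block upright in the frame. The flat pack is at about (266,152) with its catches at columns 239 and 293, and the bottle is below it at (265,228). I'll refine the pack's yaw by excluding the catches.

```bash
python3 - <<'E'
from meas import *
for n,c in(("w2",(530.7,-143)),("w1",(516,213))):
    m=np.load(f"pics/{n}.npz");P=cloud(m,m["d"]);z=P[...,2];g=m["p"].max(-1)
    t=(z>88)&(z<99)&(g<130)&(abs(P[...,0]-c[0])<45)&(abs(P[...,1]-c[1])<40)
    t=cv2.morphologyEx(t.astype(np.uint8),cv2.MORPH_OPEN,np.ones((5,5)))
    v,u=np.nonzero(t);q=ray(m,u,v,94)[:,:2]
    print(n,len(u),rect(q),q.mean(0))
    # both catches: z 84..92 bright
    b=(z>80)&(z<97)&(g>150)&(abs(P[...,0]-c[0])<40)&(abs(P[...,1]-c[1])<25)&(abs(P[...,0]-c[0])>22)
    for s in(b&(P[...,0]<c[0]),b&(P[...,0]>c[0])):
        v,u=np.nonzero(s);print(ray(m,u,v,89).mean(0).round(1),len(u))
E
```

```text
w2 2714 (array([ 530.9, -142.3]), array([63.4, 47.1]), -6.4) [ 530.67349321 -141.36043617]
[ 504.6 -138.1   89. ] 82
[ 558.2 -145.9   89. ] 116
w1 2200 (array([516.3, 214.5]), array([63.1, 45.6]), -5.7) [515.69162558 215.70463842]
[489.  214.4  89. ] 192
[543.6 211.3  89. ] 155
```

Emit:
{"name": "jog_arm", "arguments": {
  "rows": [0.65, 0.97, -1.0, 0, 0, 0.012, 0, 0.65, 0.97, -2.6, 0, 0, 0.013, 0, 0, 0, -3, 0, 0, 0, 0, 0, 0, -3, 0, 0, 0, 0, 0, 0, -3, 0, 0, 0, 0, 0, 0, -2.5, 0, 0, 0, 0, 0, 0, -1.5, 0, 0, 0, 0, 0, 0, 0, 0, 0, 0, 0, 0, 0, 0, 0, 0, 0, 0],
  "newtons": 25
}}

```text
clock: 3.62
eef_pos: [531.3, -141.3, 103.1]
eef_rot: [-3.14, -0.0, 1.458]
wrist_force: [0.2, 0.5, 0.4]
finger_gap: 93.9
finger_force: 0.0
```

```bash
python3 - <<'E'
from meas import *
m,p,d=snap("w3");P=cloud(m,d);z=P[...,2]
E
```

```text
(no output)
```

View pics/w3.png

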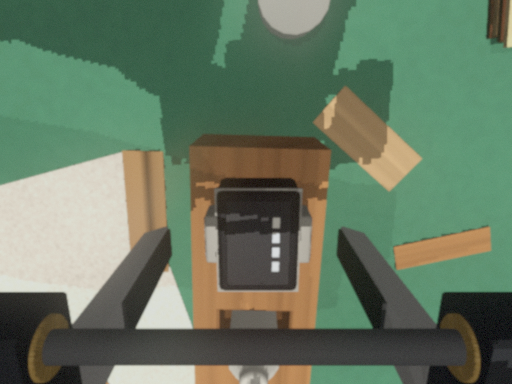

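The fingers at columns 170 and 340 straddle the pack, whose centre is at (258,240) with its catches at 211 and 305. I'll re-measure it from this second place.

```bash
python3 - <<'E'
from meas import *
m=np.load("pics/w3.npz");P=cloud(m,m["d"]);z=P[...,2]
t=(z>92.5)&(z<97)&(abs(P[...,0]-531)<32)&(abs(P[...,1]+143)<40)
t=cv2.morphologyEx(t.astype(np.uint8),cv2.MORPH_OPEN,np.ones((9,9)))
v,u=np.nonzero(t);print(rect(ray(m,u,v,94)[:,:2]),np.median(z[t>0]),u.min(),u.max(),v.min(),v.max())
E
```

```text
(array([ 530.9, -143.2]), array([58.4, 43.2]), -6.4) 94.4597634924987 220 296 195 289
```

Emit:
{"name": "jog_arm", "arguments": {
  "rows": [0, -0.19, -1, 0, 0, 0, 0, 0, 0, -1, 0, 0, 0, 0, 0, 0, -1, 0, 0, 0, 0, 0, 0, 0, 0, 0, 0, 0, 0, 0, 0, 0, 0, 0, 0.7, 0, 0, 0, 0, 0, 0, 0.7, 0, 0, 0, 0, 0, 0, 0.7, 0, 0, 0, 0, 0, 0, 0.7, 0, 0, 0, 0, 0, 0, 0.7, 0, 0, 0, 0, 0, 0, 0.7, 0, 0, 0, 0, 0, 0, 0.7, 0, 0, 0, 0, 0, 0, 0.7],
  "newtons": 25
}}

```text
clock: 4.67
eef_pos: [531.5, -145.0, 73.9]
eef_rot: [3.141, 0.0, 1.456]
wrist_force: [0.4, -0.4, 5.3]
finger_gap: 49.4
finger_force: 25.0
```

Emit:
{"name": "jog_arm", "arguments": {
  "rows": [0, 0, 1, 0, 0, 0, 0.7, 0, 0, 2, 0, 0, 0, 0.7, 0, 0, 2.5, 0, 0, 0, 0.7, 0, 0, 2.5, 0, 0, 0, 0.7, 0, 0, 2, 0, 0, 0, 0.7, 0, 0, 1, 0, 0, 0, 0.7, 0, 0, 0, 0, 0, 0, 0.7, 0, 0, 0, 0, 0, 0, 0.7]
}}

```text
clock: 5.33
eef_pos: [530.9, -144.8, 182.9]
eef_rot: [-3.141, -0.0, 1.456]
wrist_force: [-0.6, -0.5, -2.6]
finger_gap: 49.1
finger_force: 25.0
```

```bash
python3 - <<'E'
from meas import *
from cell import manip
s=manip.read_state();print(s["eef_pos"],s["eef_rot"],s["wrist_force"],s["finger_gap"])
m,p,d=snap("w4");P=cloud(m,d);z=P[...,2]
s=manip.read_state();print(s["eef_pos"])
k=np.zeros(z.shape,bool);k[150:330,200:310]=1
t=k&(P[...,2]>150)&(abs(P[...,0]-531)<32)&(P[...,1]>-175)&(p.max(-1)<120)
zt=np.median(z[t]);print("top z",zt)
t=(k&(abs(z-zt)<3)).astype(np.uint8);t=cv2.morphologyEx(t,cv2.MORPH_OPEN,np.ones((9,9)))
v,u=np.nonzero(t);print(rect(ray(m,u,v,zt)[:,:2]),u.min(),u.max(),v.min(),v.max())
E
```

```text
[ 530.91926907 -144.7616216   182.86992768] [-3.14099827e+00 -9.61984692e-05  1.45582819e+00] [-0.59458348 -0.51468003 -2.57962531] 49.0777175519827
[ 530.64694867 -144.68218938  182.13698927]
top z 202.98964499575925
(array([ 529.2, -141.9]), array([62.2, 46.3]), -6.6) 205 302 200 316
```

View pics/w4.png

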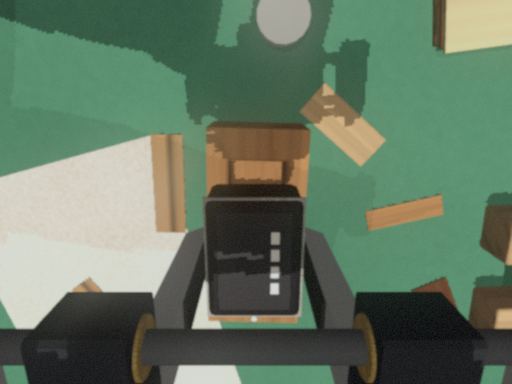

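The pack is lifted upright, with its top centre at about (255,255), and both buttons are held home at a 49 mm gap. Next I carry it over the free bay.

Emit:
{"name": "jog_arm", "arguments": {
  "rows": [0, 1.5, 0, 0, 0, 0, 0.7, 0, 3, 0, 0, 0, 0.002, 0.7, -0.05, 3, 0, 0, 0, 0.002, 0.7, -0.05, 3, 0, 0, 0, 0.002, 0.7, -0.05, 3, 0, 0, 0, 0.002, 0.7, -0.05, 3, 0, 0, 0, 0.002, 0.7, -0.05, 3, 0, 0, 0, 0.002, 0.7, -0.05, 3, 0, 0, 0, 0.002, 0.7, -0.05, 3, 0, 0, 0, 0.002, 0.7, -0.05, 3, 0, 0, 0, 0, 0.7, -0.05, 3, 0, 0, 0, 0, 0.7, -0.05, 3, 0, 0, 0, 0, 0.7, -0.05, 3, 0, 0, 0, 0, 0.7, 0, 3, 0, 0, 0, 0, 0.7, 0, 3, 0, 0, 0, 0, 0.7, 0, 1, 0, 0, 0, 0, 0.7, 0, 0, 0, 0, 0, 0, 0.7, 0, 0, 0, 0, 0, 0, 0.7, 0, 0, 0, 0, 0, 0, 0.7]
}}

```text
clock: 6.97
eef_pos: [525.7, 298.9, 182.7]
eef_rot: [-3.141, 0.001, 1.471]
wrist_force: [0.1, -0.9, -2.4]
finger_gap: 49.4
finger_force: 25.0
```

```bash
cat > look.py <<'E'
import sys
from meas import *
from cell import manip
s=manip.read_state();print(s["clock"],s["eef_pos"],s["eef_rot"],s["wrist_force"],s["finger_gap"])
m,p,d=snap(sys.argv[1]);P=cloud(m,d);z=P[...,2];T=s["eef_pos"]
k=(abs(P[...,0]-T[0])<32)&(abs(P[...,1]-T[1])<45)
zt=T[2]+20.5
t=(k&(abs(z-zt)<3)).astype(np.uint8);t=cv2.morphologyEx(t,cv2.MORPH_OPEN,np.ones((9,9)))
v,u=np.nonzero(t);print("pack",np.median(z[t>0]),rect(ray(m,u,v,zt)[:,:2]))
k=(abs(P[...,0]-520)<70)&(abs(P[...,1]-258)<110)&(abs(z-62)<4)
q=P[k];c,s_=np.cos(-.0995),np.sin(-.0995);R=np.array([[c,-s_],[s_,c]])
b=(q[:,:2]-[520.3,257.4])@R # charger coordinates
f=b[:,1]>70
print("deck",f.sum(),np.median(q[:,2]),"x edges",b[f,0].min().round(1),b[f,0].max().round(1),"y edge",np.percentile(b[:,1],99.5).round(1))
E
python3 look.py w5
```

```text
6.9667 [525.6615386  298.93605832 182.67422709] [-3.14053668e+00  9.89187461e-04  1.47105022e+00] [ 0.10856145 -0.85087458 -2.43732591] 49.4353398560919
pack 202.97924616049244 (array([523.7, 302.1]), array([61. , 45.4]), -5.6)
deck 3897 61.79694319133572 x edges -55.2 55.0 y edge 95.2
```

View pics/w5.png

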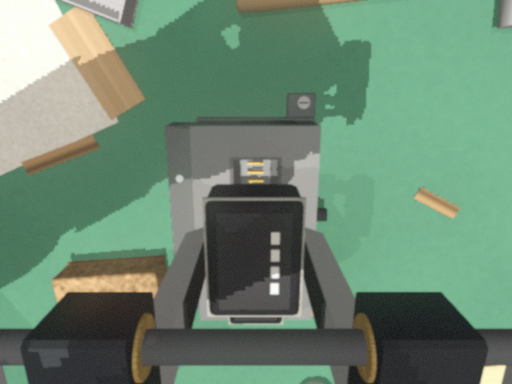

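The pack is held over the bay, with its contacts still visible at (257,170) and the pack top at (254,255). The offsets are within about 1 mm. I'll nudge +y and go down.

Emit:
{"name": "jog_arm", "arguments": {
  "rows": [0, 0.12, -1, 0, 0, 0, 0.7, 0, 0, -2, 0, 0, 0, 0.7, 0, 0, -2, 0, 0, 0, 0.7, 0, 0, -0.6, 0, 0, 0, 0.7, 0, 0, -0.4, 0, 0, 0, 0.7, 0, 0, -0.4, 0, 0, 0, 0.7, 0, 0, -0.4, 0, 0, 0, 0.7, 0, 0, -0.3, 0, 0, 0, 0.7, 0, 0, 0, 0, 0, 0, 0.7]
}}

```text
clock: 7.77
eef_pos: [525.7, 301.3, 112.3]
eef_rot: [3.142, 0.0, 1.472]
wrist_force: [-0.1, 0.1, -2.5]
finger_gap: 49.5
finger_force: 25.0
```

Emit:
{"name": "jog_arm", "arguments": {
  "rows": [0, 0, -0.8, 0, 0, 0, 0.7, 0, 0, -0.8, 0, 0, 0, 0.7, 0, 0, -0.8, 0, 0, 0, 0.7, 0, 0, -0.6, 0, 0, 0, 0.7, 0, 0, -0.3, 0, 0, 0, 0.7, 0, 0, 0, 0, 0, 0, 0.7]
}}

```text
clock: 8.27
eef_pos: [525.5, 301.2, 78.5]
eef_rot: [-3.141, 0.001, 1.472]
wrist_force: [0.7, -0.4, -1.8]
finger_gap: 49.6
finger_force: 25.0
```

Emit:
{"name": "jog_arm", "arguments": {
  "rows": [0, 0, -0.2, 0, 0, 0, 0.7, 0, 0, -0.15, 0, 0, 0, 0.7, 0, 0, -0.1, 0, 0, 0, 0.7, 0, 0, 0, 0, 0, 0, 0.7, 0, 0, 0, 0, 0, 0, 0.7]
}}

```text
clock: 8.68
eef_pos: [525.7, 301.4, 75.0]
eef_rot: [3.141, -0.0, 1.472]
wrist_force: [0.3, -0.0, -2.8]
finger_gap: 49.4
finger_force: 25.0
```

Emit:
{"name": "jog_arm", "arguments": {
  "rows": [0, 0, -0.1, 0, 0, 0, 0.7, 0, 0, -0.1, 0, 0, 0, 0.7, 0, 0, 0, 0, 0, 0, 0.7, 0, 0, 0, 0, 0, 0, 0.7]
}}

```text
clock: 9.02
eef_pos: [525.8, 301.5, 73.9]
eef_rot: [3.141, -0.0, 1.472]
wrist_force: [-3.7, -1.0, 6.6]
finger_gap: 49.7
finger_force: 25.0
```

Foot on the deck, at the same height as in the block. I'll press slightly and release.

Emit:
{"name": "jog_arm", "arguments": {
  "rows": [0, 0, -0.05, 0, 0, 0, 0.7, 0, 0, 0, 0, 0, 0, 0.7, 0, 0, 0, 0, 0, 0, 0, 0, 0, 0, 0, 0, 0, 0, 0, 0, 0, 0, 0, 0, 0, 0, 0, 0, 0, 0, 0, 0, 0, 0, 0, 0, 0, 0, 0, 0, 0, 0, 0, 0, 0, 0, 0, 0, 2, 0, 0, 0, 0, 0, 0, 3, 0, 0, 0, 0, 0, 0, 3, 0, 0, 0, 0, 0, 0, 3, 0, 0, 0, 0, 0, 0, 3, 0, 0, 0, 0, 0, 0, 0, 0, 0, 0, 0, 0, 0, 0, 0, 0, 0, 0]
}}

```text
clock: 10.27
eef_pos: [526.1, 301.6, 213.8]
eef_rot: [3.139, -0.002, 1.472]
wrist_force: [-0.0, 0.3, 0.3]
finger_gap: 94.1
finger_force: 0.0
```

```bash
python3 - <<'E'
from meas import *
from cell import manip
s=manip.read_state();print(s["clock"],s["eef_pos"],s["finger_gap"])
m,p,d=snap("w6");P=cloud(m,d);z=P[...,2]
for c in((524.8,302.4),(516,213)):
    R=np.array([[np.cos(.0995),np.sin(.0995)],[-np.sin(.0995),np.cos(.0995)]])
    q=(P[...,:2]-c)@R.T@np.eye(2)
    q=(P[...,:2]-c)@np.array([[np.cos(-.0995),-np.sin(-.0995)],[np.sin(-.0995),np.cos(-.0995)]])
    t=((z>92)&(z<98)&(abs(q[...,0])<23.5)&(abs(q[...,1])<40)).astype(np.uint8)
    t=cv2.morphologyEx(t,cv2.MORPH_OPEN,np.ones((7,7)));v,u=np.nonzero(t);w=ray(m,u,v,94)[:,:2]
    b=(z>75)&(z<92)&(abs(q[...,1])<13)&(abs(q[...,0])<45)
    print("top",np.median(z[t>0]).round(2),rect(w),"catch faces",np.percentile(q[b][:,0],[1,99]).round(1),"catch z",[np.median(z[b&(s*q[...,0]>26)]).round(1) for s in(1,-1)])
cv2.imwrite("pics/w6c.png",cv2.resize(p[60:330,150:370],None,fx=2.2,fy=2.2))
E
```

```text
10.2667 [526.12010202 301.58799699 213.81711475] 94.14942712661768
top 94.4 (array([524.2, 303.7]), array([59.9, 45.1]), -5.7) catch faces [-32.5  30.7] catch z [np.float64(88.5), np.float64(88.6)]
top 94.33 (array([515.8, 214.3]), array([60.7, 44.9]), -5.8) catch faces [-31.5  31.2] catch z [np.float64(88.6), np.float64(88.4)]
```

View pics/w6c.png

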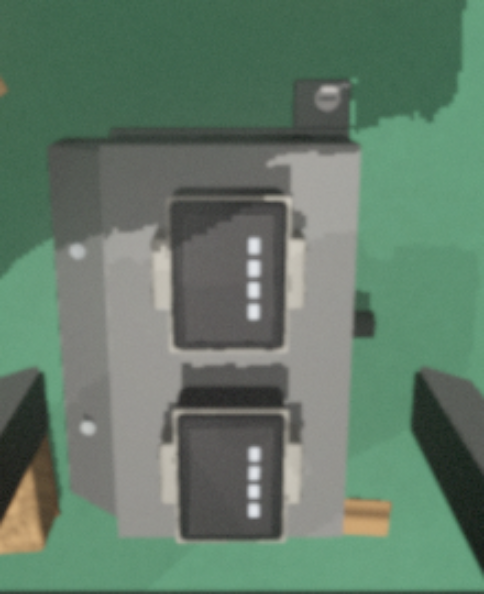

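The crop shows both packs standing level at (230,275) and (232,475), both tops measuring 94.4 mm. The catches are out on both sides, with the faces about 63 mm apart, so the flat pack is home. Now for the full pack.

Emit:
{"name": "jog_arm", "arguments": {
  "rows": [-0.3, -2.95, 0, 0, 0, 0, 0, -0.3, -2.95, 0, 0, 0, 0, 0, -0.32, -2.95, 0, 0, 0, 0, 0, 0, 0, -2, 0, 0, 0, 0, 0, 0, -3, 0, 0, 0, 0, 0, 0, -3, 0, 0, 0, 0, 0, 0, -3, 0, 0, 0, 0, 0, 0, -1.5, 0, 0, 0, 0, 0, 0, -0.8, 0, 0, 0, 0, 0, 0, -0.7, 0, 0, 0, 0, 0, 0, 0, 0, 0, 0, 0, 0, 0, 0, 0, 0, 0, 0],
  "newtons": 30
}}

```text
clock: 11.32
eef_pos: [516.7, 212.9, 72.8]
eef_rot: [3.141, -0.0, 1.472]
wrist_force: [-0.3, 0.0, 0.1]
finger_gap: 94.3
finger_force: 0.0
```

Emit:
{"name": "jog_arm", "arguments": {
  "rows": [0, 0, 0.1, 0, 0, 0, 0.7, 0, 0, 0, 0, 0, 0, 0.7, 0, 0, 0, 0, 0, 0, 0.7, 0, 0, 0, 0, 0, 0, 0.7, 0, 0, 0, 0, 0, 0, 0.7, 0, 0, 0, 0, 0, 0, 0.7, 0, 0, 0, 0, 0, 0, 0.7, 0, 0, 0, 0, 0, 0, 0.7, 0, 0, 0, 0, 0, 0, 0.7],
  "newtons": 30
}}

```text
clock: 12.07
eef_pos: [516.8, 212.9, 73.9]
eef_rot: [3.141, -0.0, 1.472]
wrist_force: [-0.4, -0.9, 4.6]
finger_gap: 49.4
finger_force: 30.0
```

Both catches are home (49.4 mm). Lift slowly at first to check the force.

Emit:
{"name": "jog_arm", "arguments": {
  "rows": [0, 0, 0.2, 0, 0, 0, 0.7, 0, 0, 0.3, 0, 0, 0, 0.7, 0, 0, 0, 0, 0, 0, 0.7]
}}

```text
clock: 12.32
eef_pos: [516.7, 212.8, 78.7]
eef_rot: [3.141, -0.0, 1.472]
wrist_force: [4.2, -0.6, 0.5]
finger_gap: 49.3
finger_force: 30.0
```

Emit:
{"name": "jog_arm", "arguments": {
  "rows": [0, 0, 0.4, 0, 0, 0, 0.7, 0, 0, 0.4, 0, 0, 0, 0.7, 0, 0, 0.4, 0, 0, 0, 0.7, 0, 0, 0.3, 0, 0, 0, 0.7, 0, 0, 0, 0, 0, 0, 0.7]
}}

```text
clock: 12.73
eef_pos: [516.7, 212.9, 93.9]
eef_rot: [3.141, -0.0, 1.472]
wrist_force: [2.6, -0.2, -0.1]
finger_gap: 49.1
finger_force: 30.0
```

Emit:
{"name": "jog_arm", "arguments": {
  "rows": [0, 0, 0.6, 0, 0, 0, 0.7, 0, 0, 1, 0, 0, 0, 0.7, 0, 0, 1.5, 0, 0, 0, 0.7, 0, 0, 2, 0, 0, 0, 0.7, 0, 0, 2, 0, 0, 0, 0.7, 0, 0, 1.5, 0, 0, 0, 0.7, 0, 0, 0.8, 0, 0, 0, 0.7, 0, 0, 0.4, 0, 0, 0, 0.7, 0, 0, 0, 0, 0, 0, 0.7, 0, 0, 0, 0, 0, 0, 0.7, 0, 0, 0, 0, 0, 0, 0.7]
}}

```text
clock: 13.65
eef_pos: [516.1, 212.7, 190.3]
eef_rot: [-3.14, 0.001, 1.472]
wrist_force: [-0.5, 0.5, -1.6]
finger_gap: 49.5
finger_force: 30.0
```

```bash
python3 look.py w7; python3 - <<'E'
from h import *
m,p,d=snap("s7","scene");P=cloud(m,d)
c=p[150:270,270:420];cv2.imwrite("pics/s7c.png",cv2.resize(c,None,fx=4,fy=4))
from cell import manip
s=manip.read_state();print(s["clock"],s["eef_pos"],s["wrist_force"],s["finger_gap"],abs(s["qd"]).max())
E
```

```text
13.65 [516.06530163 212.73838011 190.29800886] [-3.13983840e+00  7.27632596e-04  1.47185513e+00] [-0.53979672  0.47062203 -1.58377277] 49.503703539837055
pack 210.69221872837429 (array([514. , 214.5]), array([61.8, 45.6]), -5.6)
deck 3654 61.86600592080934 x edges -55.2 54.9 y edge 95.3
13.75 [516.19933987 212.76141737 190.55770658] [ 0.04051565  0.32298894 -1.52427793] 49.26694246462385 0.004593491760994855
```

View pics/s7c.png

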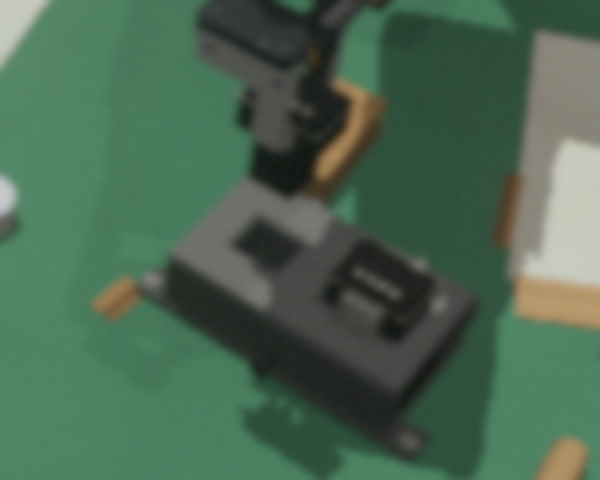

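View pics/w7.png

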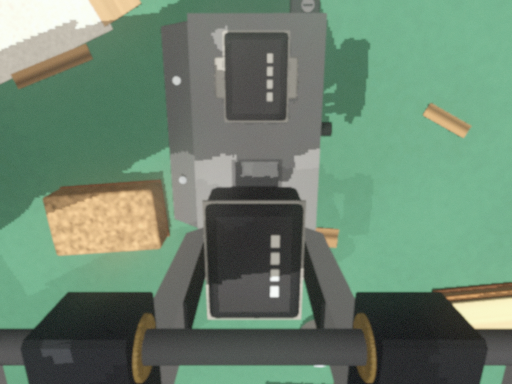

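The full pack is upright in the fingers (top at (254,255) in the wrist view), with its stem end about 69 mm above the deck. The flat pack is still home at (258,75), and the vacated bay is empty at (268,243) in the scene crop. Handing in.

Emit:
{"name": "jog_arm", "arguments": {
  "rows": [0, 0, 0, 0, 0, 0, 0.7, 0, 0, 0, 0, 0, 0, 0.7, 0, 0, 0, 0, 0, 0, 0.7, 0, 0, 0, 0, 0, 0, 0.7]
}}

```text
clock: 14.08
eef_pos: [516.5, 212.8, 191.3]
eef_rot: [-3.141, 0.0, 1.472]
wrist_force: [-0.0, -0.9, -2.3]
finger_gap: 49.0
finger_force: 30.0
```

```bash
python3 -c "
from cell import manip
print(manip.sign_off())"
```

```text
the job is handed in; nothing more can be done
None
```

The job is handed in at 14.1 s: the flat pack is home in the free bay with both catches out, and the full pack is held upright and still, catches pinched, with its stem end about 7 cm above the charger; no verdict came back.

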